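# Clamp the drum-roller shaft in the bench fixture

## Task

Get the dryer's drum-roller shaft clamped in the metal bench fixture: lift it off its wooden rest, lay it in the two V-shaped cradles with its bare end still clear of the hood and let go of it, then take hold again and slide it home until its bare end stands against the stop under the hood. Last, swing the cam lever over past its dead centre until it stays fully closed and the jaw holds the shaft. Never let the shaft fall onto the bench, and leave the other things where they are.

Things in the scene. Friction and masses are not known exactly. Their poses are not given: they have to be found in the camera images.
- shaft: loose roller shaft, about 0.4 kg, 200 mm overall: plain steel rod 22 mm in diameter, 175 mm long, with a dark rubber roller 50 mm in diameter and 25 mm long on one end. Origin on its axis at mid-length of the 200 mm; its y axis runs along the rod to the roller (it may be rolled about y). Balances within 10 mm of its origin. At the start it lies level in the rest.
- shaft_end (a point): centre of the bare end face of the shaft, 100 mm from its origin along -y
- roller (a point): centre of the roller, 87.5 mm from the shaft's origin along +y
- rest: fixed plywood rest, board 100 x 220 x 10 mm, origin on the bench under its middle, z up. Two V notches (at y = -78 and +58 mm, tops 69 mm high) carry the shaft along its y axis, roller to +y, shaft axis 60 mm above the bench, origins in line. Two upright boards, 80 mm high, stand 8 mm beside the roller and bar a grip there; the rod from y = -60 to +40 mm is free.
- fixture: fixed aluminium clamping fixture, base plate 130 x 188 x 12 mm; z up, y from the stop towards the open end where the roller hangs out, x towards the clamp. Origin on the bench, 100 mm from the stop face along y, under the axis of a seated shaft. Two open-topped V cradles hold the shaft level along y, its axis at x = 0, 60 mm above the bench.
- seat (a point): point on the stop face where the centre of the shaft's bare end belongs, 60 mm above the bench; axes as the fixture's. Home: shaft_end here, roller 187.5 mm away along +y. When first laid down shaft_end should be 18 to 45 mm from here along +y (36 mm is good): the shaft is then clear of the hood and lies balanced in both cradles.
- hood (a point): centre of the hood, a plate 50 mm wide fixed on the stop, 77 to 85 mm above the bench, that covers from above the first 14 mm in front of the stop face
- cradle_a (a point): first V cradle, where a seated shaft's axis passes its middle, 60 mm above the bench: it spans 16 to 48 mm from the stop face. Its 45-degree walls reach up to 69 mm above the bench and 24 mm to either side of the axis (block 60 mm wide overall).
- cradle_b (a point): second V cradle, same shape, where a seated shaft's axis passes its middle: it spans 158 to 172 mm from the stop face. With the shaft home the roller overhangs beyond it, 175 to 200 mm from the stop face.
- housing (a point): top of the grey clamp housing, 68 mm above the bench: it spans 50 to 100 mm from the stop face and x = 29 to 63 mm of the fixture, so fingers beside the rod cannot pass there. Two dark pivot cheeks, 120 mm high, stand on it either side of the lever.
- lever (a joint): cam lever angle, rad: 0 fully open (leaning to the fixture's +x, 39 degrees above level), 2.2 fully closed (over the shaft, to -x, 15 degrees above level); starts at 0 to 0.4. It drives a spring jaw onto the shaft: contact at about 1.3, then up to about 6 N at the grip, dead centre at 2.0; beyond it snaps to 2.2 and stays. Left short of 2.0 it springs back.
- lever_pivot (a point): the lever's axis, along the fixture's y: at x = 46 mm, 66 mm from the stop face along y, 106 mm above the bench; axes as the fixture's. Seen along y, the lever's elevation above the fixture's +x direction is 39 degrees + the joint value, swinging up and over towards -x.
- lever_grip (a point): middle of the lever's black grip, 75 mm from lever_pivot; the grip is 17 mm wide (along the fixture's y), 12 mm thick and reaches from 33 to 99 mm from the pivot. While the jaw is clear of the shaft the lever stays about where it is left.
- jaw: dark steel jaw block of the clamp, 14 x 18 x 12 mm, on the +x side of the shaft at 66 mm from the stop face; origin at its back face
- spare_roller: bystander: loose rubber roller without a shaft, 50 mm in diameter, 25 mm high, lying flat; origin under its centre
- grease_jar: bystander: small jar, 52 mm in diameter, 55 mm high; origin under its centre
- screwdriver: bystander: screwdriver lying on the bench near the robot
- wrench: bystander: wrench lying on the bench near the robot
- mug: bystander: white mug, 80 mm in diameter, 95 mm high; origin under its centre
- detergent: bystander: blue detergent bottle, 80 mm in diameter, 160 mm high; origin under its centre
- spray_can: bystander: grey can, 60 mm in diameter, 140 mm high; origin under its centre
Things that resemble listed ones, but are neither listed nor needed, are in the scene too. Leave any purple look-alike of the shaft alone.

How it is judged:
By the outcome, as a careful person would: the job done as asked, in the order asked, and still so for the second after the job is handed in, with the robot touching nothing.
It also fails if it takes over 72 s, if anything falls off the work surface, if the arm or the gripper's body presses on something with over 40 N, if the wrist force passes 120 N, or if a joint passes its speed limit or range.

## Robot

A 6-joint arm with a two-finger parallel gripper is mounted at the origin on the work surface. World frame = base frame: x ahead of the robot, y to its left, z up, the work surface at z = 0. Lengths are in m, angles in rad, forces in N, time in s.
With the tool pointing down it reaches from about 0.2 to 0.875 m from the base axis. Payload 3.4 kg.
Tool frame: the origin (TCP) lies on the front face of the gripper's body, between the roots of the fingers; the fingertips stand 97 mm ahead of it and the grasp point (between the pads) lies 78 mm ahead of it; z points along the fingers, y is the line along which they close (so a half turn about z gives the same grasp; the last joint's range is limited). The gripper opens to 94 mm and grips with 3 to 60 N. Pads are 16 mm wide; open, the fingers measure 119 mm over their backs; the gripper's body (75 mm by 177 mm) begins 78 mm behind the grasp point.
Start: joints at [1.067, 0.276, 1.505, -0, 1.361, -0.121], TCP at [0.215, 0.533, 0.303] pointing down, gripper open.
Joint ranges: [-2.89, 2.89], [-0.75, 2.08], [0.22, 2.7], [-1.18, 4.32], [0.11, 2.71], [-2.7, 2.7]. Speed limits (rad/s): [2.57, 2.57, 3.14, 3.14, 3.14, 3.14].

## Interface

Orientations are given as a rotation vector (axis times angle).
In Python, from cell import ctrl gives the robot as it stands.
- The arm moves only by the shell command python3 -m crank 'ROWS'. ROWS is JSON, a list of rows, each an object with "slide": the shift along the tool's x, y, z in m, a list of three; "twist": the turn about the tool's z in rad; "claw": the opening, from 0 (shut) to 1 (fully open). In form: [{"slide": [tx, ty, tz], "twist": twist, "claw": claw}, ...]. A call has 1 to 12 rows; each row shifts and turns the commanded pose from where the row before left it, along the tool's axes as they then stand; what a row does not reach is not made up. A row lasts 1/10 s, in which the tool goes at most 50 mm and 8.59 degrees, less where a joint would pass 70% of its speed; a pose out of reach is approached as far as the arm can. A call is refused whole if a number of a shift passes 0.05 or a number of a turn 0.15, either way. A call with a gripper value outside its range is refused whole. The fingers move at their own pace and stop on an object; the grip force is fixed at half the most. Time passes only in rows, so rows that do not move let the fingers close. It gives the time, the measured TCP pose, the force, the opening and the grip force at its end, in the units of the state.
- ctrl.observe(): the state, without advancing time (a new reading comes with each control period).
- ctrl.capture(name): name is "side" or "top"; returns a dict with "pixels" (400x640x3 uint8, red, green, blue), "z_map" (400x640 float32, m along the optical axis (not along the pixel's ray), 0 where there is no reading), "K" (3x3 intrinsics, pixels), "k1" (the pictures are not rectified: a ray, as slopes to the right and down, at radius r is drawn at 1 + k1 r^2 times it, then the intrinsics apply), "cam_to_world" (4x4, takes a point from camera to world coordinates). Camera axes: x right, y down, z forward; pixel columns grow to the right and rows downward; lengths in m; the calibration is good to about 2 mm. A picture is of the moment at which its call begins.
- ctrl.sign_off(): hands the job in; it is judged then, once.
Trained networks look in a picture, given as the dict that the camera call returned (one of the last four; its "shot" number tells which), for a name from the list of things; names that differ only in an ending like _2 or _b are one class to them, and where a whole thing is asked for, a point or a joint stands for the part that bears it (a point fixed in the world has none). Each returns a list of dicts, best first, with "p" (0 to 1); they miss things now and then, are a little off and sometimes report something else, mostly with a low value. They report only what shows in the picture. A call takes as long as a camera call. They do not tell look-alikes from the thing itself.
- ctrl.spot_in(picture, target): "pixel" ([column, row] in pixels, amid what is visible of it).
The state is a dict: "t": time; "q": joint angles; "qd": joint speeds; "tau": joint torques, N m; "tool_pos": TCP position; "tool_rot": TCP orientation; "ft_force": force on the tool from outside, world axes, zero at the start; "ft_torque": the same for the moment, N m; "finger_gap": finger opening in m; "grasp_force": force on a finger pad.
Only numpy, scipy, OpenCV 4.12 (cv2) and the standard library are available. Lean on these libraries where they do the work, as an engineer would, in place of code of your own. Each camera call takes 0.05 s, during which the arm holds its last target. There are 200 camera calls.

## Working session

There is one attempt and no reset: what is moved stays moved. The work goes in short steps, Python scripts to look and compute and a shell command to move; the robot and the scene stay as the last step left them, time stands still between calls to the robot, and variables do not carry over. Pictures are saved under pics/ and viewed, at most 10 in all, crops included, and the job is handed in when it is done.

```bash
ls; mkdir -p pics; cat > h.py <<'E'
import numpy as np, cv2
from cell import ctrl
def w(p,px,z=None):
    """pixel -> world by depth, or onto the plane z"""
    K=p["K"];u=(px[0]-K[0,2])/K[0,0];v=(px[1]-K[1,2])/K[1,1]
    rd=np.hypot(u,v);r=rd
    for _ in range(20): r=rd/(1+p["k1"]*r*r)
    s=r/rd if rd>0 else 1
    d=np.array([u*s,v*s,1]);T=p["cam_to_world"]
    if z is None:
        c,q=int(round(px[0])),int(round(px[1]));a=p["z_map"][max(q-1,0):q+2,max(c-1,0):c+2];a=a[a>0]
        if len(a)==0:return np.full(3,np.nan)
        return T[:3,:3]@(d*np.median(a))+T[:3,3]
    D=T[:3,:3]@d;return T[:3,3]+D*(z-T[2,3])/D[2]
def cloud(p):
    K=p["K"];h,wd=p["z_map"].shape
    D=np.array([p["k1"],0,0,0,0.])
    g=np.stack(np.meshgrid(np.arange(wd),np.arange(h)),-1).reshape(-1,1,2).astype(np.float64)
    s=cv2.undistortPoints(g,K,D).reshape(h,wd,2)
    P=np.dstack([s,np.ones((h,wd))])*p["z_map"][...,None]
    T=p["cam_to_world"];return P@T[:3,:3].T+T[:3,3]
E
python3 - <<'E'
from h import *
import json
np.set_printoptions(precision=4,suppress=True)
P={n:ctrl.capture(n) for n in("top","side")}
for n,p in P.items():
    cv2.imwrite(f"pics/{n}0.png",p["pixels"][...,::-1]); print(n,p["cam_to_world"][:3,3],p["k1"],p["K"][0,0])
    for t in["shaft","shaft_end","roller","rest","fixture","seat","hood","cradle_a","cradle_b","housing","lever","lever_pivot","lever_grip","jaw","spare_roller","grease_jar","mug","detergent","spray_can","screwdriver","wrench"]:
        print(n,t,[(np.round(d["pixel"]).tolist(),round(d["p"],2),np.round(w(p,d["pixel"]),3).tolist()) for d in ctrl.spot_in(p,t)[:3]])
print(ctrl.observe()["tool_rot"],ctrl.observe()["t"])
E
```

```text
pics
top [ 0.3083 -0.0438  1.3177] -0.06361803718780096 432.7381171146187
top shaft [([425.0, 281.0], 0.72, [0.273, -0.358, 0.026]), ([366.0, 187.0], 0.57, [0.551, -0.188, 0.069])]
top shaft_end [([427.0, 281.0], 0.83, [0.275, -0.361, 0.03]), ([365.0, 187.0], 0.66, [0.549, -0.186, 0.068])]
top roller [([369.0, 186.0], 0.63, [0.553, -0.197, 0.069]), ([422.0, 277.0], 0.57, [0.287, -0.349, 0.027]), ([371.0, 257.0], 0.26, [0.347, -0.202, 0.005])]
top rest [([373.0, 196.0], 0.74, [0.533, -0.215, 0.01])]
top fixture [([248.0, 194.0], 0.83, [0.547, 0.169, 0.009]), ([372.0, 197.0], 0.3, [0.531, -0.214, 0.008])]
top seat [([251.0, 193.0], 0.56, [0.548, 0.159, 0.012]), ([309.0, 160.0], 0.43, [0.647, -0.022, 0.019])]
top hood [([244.0, 194.0], 0.86, [0.547, 0.181, 0.01])]
top cradle_a [([249.0, 191.0], 0.64, [0.555, 0.165, 0.011])]
top cradle_b [([249.0, 191.0], 0.64, [0.555, 0.165, 0.011])]
top housing [([250.0, 194.0], 0.88, [0.547, 0.163, 0.011]), ([309.0, 162.0], 0.55, [0.643, -0.023, 0.019]), ([370.0, 188.0], 0.43, [0.546, -0.202, 0.066])]
top lever [([248.0, 166.0], 0.75, [0.603, 0.148, 0
[... 2022 characters left out ...]
, 0.61, [0.607, 0.145, 0.133]), ([306.0, 183.0], 0.46, [0.528, 0.092, 0.093]), ([257.0, 187.0], 0.38, [0.409, 0.215, 0.022])]
side jaw [([251.0, 185.0], 0.44, [0.393, 0.227, 0.024])]
side spare_roller [([358.0, 221.0], 0.71, [0.64, -0.018, 0.021]), ([347.0, 284.0], 0.32, [0.523, -0.273, 0.061])]
side grease_jar [([285.0, 231.0], 0.64, [0.436, -0.049, 0.052])]
side mug [([434.0, 252.0], 0.81, [0.74, -0.243, 0.077])]
side detergent [([370.0, 165.0], 0.63, [0.728, 0.138, 0.091])]
side spray_can [([412.0, 202.0], 0.77, [0.762, -0.071, 0.094])]
side screwdriver [([255.0, 185.0], 0.76, [0.404, 0.223, 0.027])]
side wrench [([260.0, 296.0], 0.8, [0.342, -0.206, 0.007])]
[-0.5976 -3.0842 -0.0002] 2.2
```

```bash
python3 - <<'E'
import cv2,numpy as np
t=cv2.imread("pics/top0.png");s=cv2.imread("pics/side0.png")
a=cv2.resize(t[90:300,190:450],None,fx=2.3,fy=2.3,interpolation=cv2.INTER_CUBIC)[:, :600]
a=cv2.resize(t[90:300,200:440],(400*800//700,400))
b=cv2.resize(s[120:380,210:450],(343,372))
c=np.zeros((600,800,3),np.uint8);c[:400,:457]=a;c[:372,457:]=b
# enlarged fixtures
f=cv2.resize(t[150:232,205:290],(207,200));c[400:,:207]=f
f=cv2.resize(t[160:230,335:405],(200,200));c[400:,207:407]=f
f=cv2.resize(s[130:215,270:365],(224,200));c[400:,407:631]=f
cv2.imwrite("pics/c1.png",c)
E
```

```text
(no output)
```

View pics/c1.png

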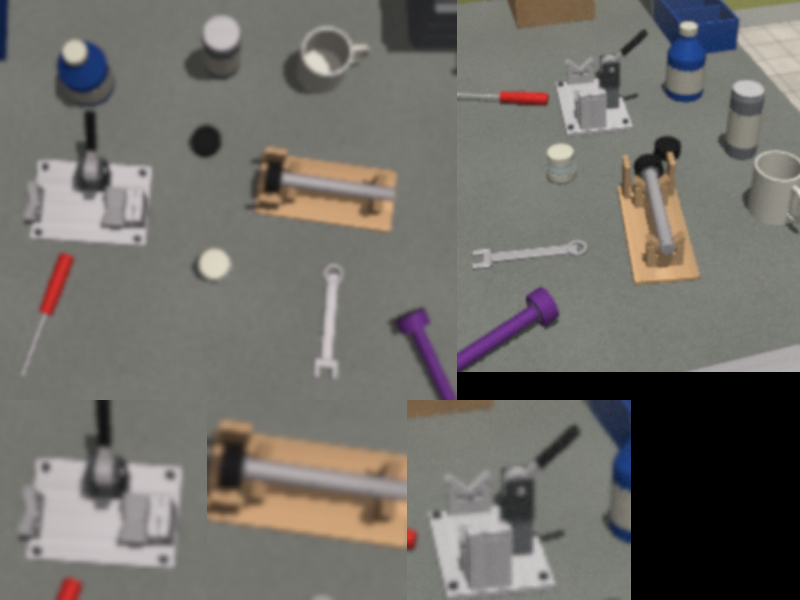

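The picture shows the shaft as a grey rod in the rest, with its black roller at about top px (342,183) and its bare end at about (408,192). The purple one near (425,281) is the look-alike, so I leave it. In the fixture at about (248,194), the stop and hood are on the right (−y), cradle_b is on the left, and the lever leans to +x. Next I fit the poses from the depth data.

```bash
cat > m.py <<'E'
from h import *
np.set_printoptions(precision=4,suppress=True)
def line(X):
    """axis from rod-top points: mean, direction, extent"""
    m=X.mean(0);d=np.linalg.svd(X-m,full_matrices=False)[2][0];d=d*np.sign(d[1]);s=(X-m)@d
    return m,d,np.percentile(s,[0.5,99.5])
if __name__=="__main__":
  for n in("top","side"):
    p=ctrl.capture(n);C=cloud(p);I=p["pixels"].astype(int);v=p["z_map"]>0
    hsv=cv2.cvtColor(p["pixels"],cv2.COLOR_RGB2HSV)
    x,y,z=C[...,0],C[...,1],C[...,2]
    # bench height
    b=v&(abs(x-.5)<.04)&(abs(y-.03)<.03);print(n,"bench z",np.median(z[b]))
    k=v&(abs(x-.54)<.09)&(abs(y+.2)<.15)&(z>.058)&(z<.08)&(hsv[...,1]<60)&(hsv[...,2]>80)
    m,d,e=line(C[k]);print(n,"rod n",k.sum(),m,d,e,m+d*e[0],m+d*e[1])
    k=v&(abs(x-.54)<.09)&(abs(y+.2)<.15)&(z>.06)&(z<.1)&(hsv[...,2]<60);print(" roller",C[k].mean(0),C[k].max(0),C[k].min(0))
    k=v&(abs(x-.54)<.11)&(abs(y-.165)<.14)&(z>.004)&(z<.02)&(hsv[...,1]<40)&(hsv[...,2]>150)
    ((a,c),(ww,hh),g)=cv2.minAreaRect((C[k][:,:2]*1000).astype(np.float32));print(" plate",k.sum(),a,c,ww,hh,g,np.median(z[k]))
    # rest board
    k=v&(abs(x-.54)<.12)&(abs(y+.2)<.17)&(z>.003)&(z<.02)&(hsv[...,1]>70)
    ((a,c),(ww,hh),g)=cv2.minAreaRect((C[k][:,:2]*1000).astype(np.float32));print(" rest",k.sum(),a,c,ww,hh,g)
    # lever grip
    k=v&(abs(x-.6)<.07)&(abs(y-.15)<.04)&(z>.11)&(hsv[...,2]<70)
    m,d,e=line(C[k]);print(" lever",k.sum(),m,d,e,C[k].min(0),C[k].max(0))
    k=v&(abs(x-.54)<.08)&(abs(y-.165)<.14)&(z>.058)&(z<.095)
    for lo,hi in((.04,.11),(.11,.2),(.2,.3)):
        q=k&(y>lo)&(y<hi);print("  high",lo,q.sum(),C[q].min(0),C[q].max(0),C[q].mean(0))
E
python3 m.py
```

```text
top bench z -0.0011813028461068464
top rod n 407 [ 0.5487 -0.2222  0.0675] [0.1725 0.985  0.003 ] [-0.0849  0.0855] [ 0.5341 -0.3059  0.0672] [ 0.5635 -0.138   0.0677]
 roller [ 0.5634 -0.1215  0.0781] [ 0.591  -0.1094  0.0888] [ 0.5424 -0.1345  0.0606]
 plate 1500 542.5320434570312 168.78689575195312 187.80093383789062 129.7218780517578 84.81475067138672 0.010872280082172114
 rest 1341 551.9447631835938 -210.86207580566406 219.4234161376953 100.82142639160156 80.42115783691406
 lever 138 [0.6124 0.1482 0.1484] [-0.7869  0.0372 -0.616 ] [-0.042   0.0656] [0.5571 0.1331 0.1113] [0.6467 0.1712 0.1778]
  high 0.04 182 [0.4972 0.0762 0.0582] [0.5547 0.1091 0.0946] [0.5233 0.0908 0.0836]
  high 0.11 182 [0.4969 0.1114 0.0581] [0.5953 0.1865 0.0948] [0.5437 0.1394 0.0706]
  high 0.2 50 [0.5088 0.2451 0.0581] [0.5676 0.2634 0.0706] [0.5382 0.2542 0.0632]
side bench z 0.00015633301435957758
side rod n 560 [ 0.5464 -0.2242  0.068 ] [0.1467 0.9891 0.0096] [-0.0838  0.1176] [ 0.5341 -0.3072  0.0672] [ 0.5637 -0.1079  0.0691]
 roller [ 0.5622 -0.126   0.077 ] [ 0.5868 -0.1089  0.0866] [ 0.5406 -0.1378  0.0602]
 plate 698 540.2203369140625 170.5852508544922 192.36256408691406 129.6083984375 86.04972076416016 0.01198978944192608
 rest 1846 559.2515258789062 -171.94924926757812 304.8090515136719 110.66291046142578 76.9939956665039
 lever 128 [0.6093 0.144  0.1457] [0.7683 0.0896 0.6337] [-0.062   0.0423] [0.555  0.1313 0.1103] [0.6428 0.1562 0.1776]
  high 0.04 258 [0.496  0.0745 0.0582] [0.5468 0.11   0.0948] [0.5207 0.0843 0.0781]
  high 0.11 191 [0.4951 0.1101 0.0582] [0.5879 0.1705 0.0949] [0.559  0.1403 0.077 ]
  high 0.2 41 [0.5068 0.2457 0.0585] [0.5656 0.2695 0.0701] [0.538  0.2548 0.0638]
```

```bash
cat > g.py <<'E'
import numpy as np
from scipy.spatial.transform import Rotation as R
from cell import ctrl
RO=np.array([.552,-.2095]);RY=np.radians(-9.6)   # rest / shaft origin, yaw
FO=np.array([.532,.190]);FY=np.radians(-4.7)    # fixture origin, yaw
def go(xy,z,yaw):
    """remaining twist and tool-axis slide to TCP (xy,z), tool y along world angle yaw (mod pi)"""
    s=ctrl.observe();M=R.from_rotvec(s["tool_rot"]);y=M.as_matrix()[:,1]
    tw=-(yaw-np.arctan2(y[1],y[0]));tw=(tw+np.pi/2)%np.pi-np.pi/2
    d=np.r_[xy,z]-s["tool_pos"];M2=M*R.from_rotvec([0,0,tw])
    print("t %.1f twist %.4f slide"%(s["t"],tw),np.round(M2.inv().apply(d),4),"pos",np.round(s["tool_pos"],4),"q",np.round(s["q"],2),"F",np.round(s["ft_force"],1),"gap %.4f"%s["finger_gap"])
def loc(o,yaw,p):
    c,s=np.cos(yaw),np.sin(yaw);return o+np.array([c*p[0]-s*p[1],s*p[0]+c*p[1]])
def rest(y,z,x=0): go(loc(RO,RY,(x,y)),z,RY)
def fix(x,ystop,z): go(loc(FO,FY,(x,ystop-.1)),z,FY)
E
python3 -c "
from g import *
rest(.005,.25)"
python3 -m crank '[{"slide":[0,0,0],"twist":0.15,"claw":1},{"slide":[0,0,0],"twist":0.15,"claw":1},{"slide":[0,0,0],"twist":0.15,"claw":1},{"slide":[0,0,0],"twist":0.15,"claw":1},{"slide":[0,0,0],"twist":0.15,"claw":1},{"slide":[0,0,0],"twist":0.15,"claw":1},{"slide":[0,0,0],"twist":0.15,"claw":1},{"slide":[0,0,0],"twist":0.15,"claw":1},{"slide":[0,0,0],"twist":0.15,"claw":1}]'
python3 -c "
from g import *
rest(.005,.25)"
```

```text
t 2.3 twist 1.3555 slide [-0.6713  0.4564  0.0526] pos [0.2148 0.5334 0.3027] q [ 1.07  0.28  1.5   0.    1.36 -0.12] F [ 0.8 -0.7  0.4] gap 0.0939
t: 3.2
tool_pos: [0.2148, 0.5334, 0.3027]
tool_rot: [-2.4, -2.027, -0.0]
ft_force: [-0.1, -0.3, 0.1]
finger_gap: 0.094
grasp_force: 0.0
t 3.2 twist -0.0006 slide [-0.6712  0.4564  0.0527] pos [0.2148 0.5334 0.3027] q [1.07 0.28 1.5  0.   1.36 1.24] F [-0.1 -0.3  0.1] gap 0.0940
```

```bash

python3 -m crank '[{"slide":[-0.04,0.027,0],"twist":0,"claw":1},{"slide":[-0.04,0.027,0],"twist":0,"claw":1},{"slide":[-0.04,0.027,0],"twist":0,"claw":1},{"slide":[-0.04,0.027,0],"twist":0,"claw":1},{"slide":[-0.04,0.027,0],"twist":0,"claw":1},{"slide":[-0.04,0.027,0],"twist":0,"claw":1},{"slide":[-0.04,0.027,0],"twist":0,"claw":1},{"slide":[-0.04,0.027,0],"twist":0,"claw":1},{"slide":[-0.04,0.027,0],"twist":0,"claw":1},{"slide":[-0.04,0.027,0],"twist":0,"claw":1},{"slide":[-0.04,0.027,0],"twist":0,"claw":1},{"slide":[-0.04,0.027,0],"twist":0,"claw":1}]'
python3 -m crank '[{"slide":[-0.04,0.027,0],"twist":0,"claw":1},{"slide":[-0.04,0.027,0],"twist":0,"claw":1},{"slide":[-0.04,0.027,0],"twist":0,"claw":1},{"slide":[-0.035,0.025,0.02],"twist":0,"claw":1},{"slide":[0,0,0.02],"twist":0,"claw":1},{"slide":[0,0,0],"twist":0,"claw":1}]'
python3 -c "
from g import *
rest(.005,.138)"
```

```text
t: 4.4
tool_pos: [0.4576, 0.0055, 0.303]
tool_rot: [2.394, 2.034, 0.002]
ft_force: [0.2, 0.8, 0.1]
finger_gap: 0.094
grasp_force: 0.0
t: 5.0
tool_pos: [0.5356, -0.1633, 0.2597]
tool_rot: [-2.391, -2.028, 0.004]
ft_force: [-0.5, 0.6, 0.0]
finger_gap: 0.0939
grasp_force: 0.0
t 5.0 twist 0.0035 slide [-0.038   0.0246  0.1214] pos [ 0.5356 -0.1633  0.2597] q [-0.42  0.28  1.6   0.    1.26 -0.26] F [-0.5  0.6  0. ] gap 0.0939
```

```bash

python3 -m crank '[{"slide":[-0.019,0.012,0],"twist":0.003,"claw":1},{"slide":[-0.019,0.012,0],"twist":0,"claw":1},{"slide":[0,0,0.02],"twist":0,"claw":1},{"slide":[0,0,0.02],"twist":0,"claw":1},{"slide":[0,0,0],"twist":0,"claw":1}]'
python3 - <<'E'
from g import *
rest(.005,.138)
from m import *
p=ctrl.capture("side");cv2.imwrite("pics/s2.png",cv2.resize(p["pixels"][150:330,250:450,::-1],(800,720))[:600])
E
```

```text
t: 5.5
tool_pos: [0.5529, -0.2026, 0.2213]
tool_rot: [-2.393, -2.029, 0.002]
ft_force: [0.2, 0.6, -0.3]
finger_gap: 0.0939
grasp_force: 0.0
t 5.5 twist 0.0034 slide [-0.0021  0.0006  0.0833] pos [ 0.5529 -0.2026  0.2213] q [-0.47  0.35  1.6   0.    1.19 -0.31] F [ 0.2  0.6 -0.3] gap 0.0939
```

View pics/s2.png

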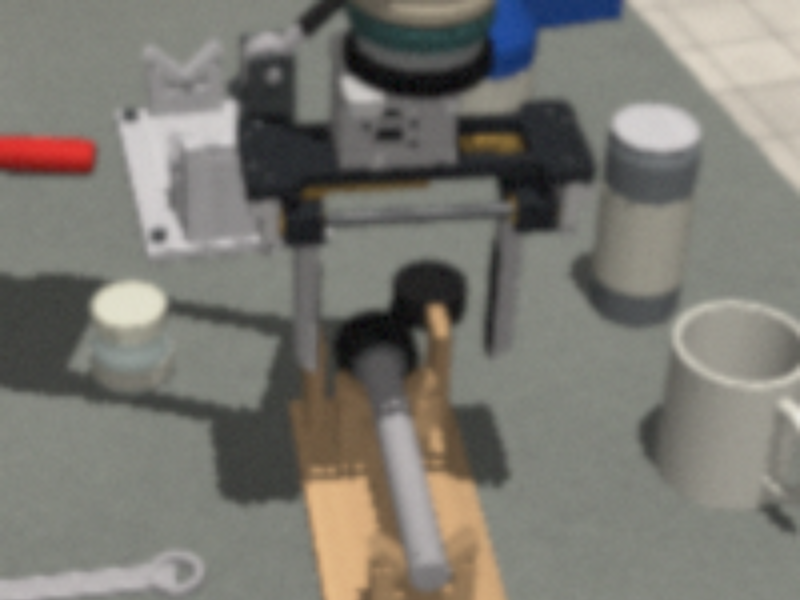

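The open fingers (crop px 305 and 500) straddle the grey rod (410,450) in the wooden rest. The rod and its black roller match the description. I descend and grip.

```bash

python3 -m crank '[{"slide":[0,0,0.025],"twist":0.003,"claw":1},{"slide":[0,0,0.025],"twist":0,"claw":1},{"slide":[0,0,0.02],"twist":0,"claw":1},{"slide":[0,0,0.01],"twist":0,"claw":1},{"slide":[0,0,0.002],"twist":0,"claw":1},{"slide":[0,0,0],"twist":0,"claw":1}]'
python3 -c "
from g import *
rest(.005,.138)"
python3 -m crank '[{"slide":[0,0,0],"twist":0,"claw":0.5},{"slide":[0,0,0],"twist":0,"claw":0.3},{"slide":[0,0,0],"twist":0,"claw":0.3},{"slide":[0,0,0],"twist":0,"claw":0.3},{"slide":[0,0,0],"twist":0,"claw":0.3}]'
```

```text
t: 6.15
tool_pos: [0.5549, -0.2041, 0.1417]
tool_rot: [2.398, 2.027, 0.001]
ft_force: [-0.3, -0.6, 0.1]
finger_gap: 0.0942
grasp_force: 0.0
t 6.2 twist -0.0001 slide [-0.0008 -0.0019  0.0037] pos [ 0.5549 -0.2041  0.1417] q [-0.47  0.43  1.7   0.    1.01 -0.3 ] F [-0.3 -0.6  0.1] gap 0.0942
t: 6.65
tool_pos: [0.5543, -0.2041, 0.1408]
tool_rot: [2.4, 2.027, 0.0]
ft_force: [-0.3, 0.4, 0.3]
finger_gap: 0.0578
grasp_force: 0.0
```

```bash

python3 -m crank '[{"slide":[0,-0.0015,0.003],"twist":0,"claw":0.3},{"slide":[0,0,0],"twist":0,"claw":0.3},{"slide":[0,0,0],"twist":0,"claw":0.27},{"slide":[0,0,0],"twist":0,"claw":0.27},{"slide":[0,0,0],"twist":0,"claw":0.27}]'
python3 -m crank '[{"slide":[0,0,0],"twist":0,"claw":0},{"slide":[0,0,0],"twist":0,"claw":0}]'
python3 -c "
from g import *
rest(.005,.138)"
python3 -m crank '[{"slide":[0,0,0],"twist":0,"claw":0},{"slide":[0,0,0],"twist":0,"claw":0},{"slide":[0,0,0],"twist":0,"claw":0}]'
```

```text
t: 7.15
tool_pos: [0.5528, -0.2038, 0.1377]
tool_rot: [2.4, 2.027, 0.0]
ft_force: [-0.0, 0.4, 0.0]
finger_gap: 0.0254
grasp_force: 0.0
t: 7.35
tool_pos: [0.5533, -0.2039, 0.1377]
tool_rot: [2.399, 2.027, 0.001]
ft_force: [1.7, 0.6, -0.8]
finger_gap: 0.0213
grasp_force: 30.0
t 7.3 twist -0.0005 slide [-0.0007 -0.0003 -0.0003] pos [ 0.5533 -0.2039  0.1377] q [-0.47  0.43  1.71  0.    1.   -0.3 ] F [ 1.7  0.6 -0.8] gap 0.0213
t: 7.65
tool_pos: [0.5532, -0.2039, 0.1377]
tool_rot: [2.399, 2.027, 0.001]
ft_force: [2.2, -0.0, -1.6]
finger_gap: 0.0212
grasp_force: 30.0
```

```bash

python3 -m crank '[{"slide":[0,0,-0.01],"twist":0,"claw":0},{"slide":[0,0,-0.02],"twist":0,"claw":0},{"slide":[0,0,-0.03],"twist":0,"claw":0},{"slide":[0,0,-0.03],"twist":0,"claw":0},{"slide":[0,0,-0.02],"twist":0,"claw":0},{"slide":[0,0,0],"twist":0,"claw":0},{"slide":[0,0,0],"twist":0,"claw":0}]'
python3 - <<'E'
from g import *
fix(0,.137,.24)
from m import *
s=ctrl.observe();M=R.from_rotvec(s["tool_rot"]).as_matrix()
for n in("top","side"):
    p=ctrl.capture(n);C=cloud(p)
    L=(C-s["tool_pos"])@M   # tool coords
    k=(p["z_map"]>0)&(abs(L[...,2]-.072)<.02)&(abs(L[...,1])<.012)&(abs(L[...,0])<.14)
    q=L[k];print(n,k.sum(),q.min(0),q.max(0)); 
    r=q[(abs(q[:,0])>.02)]; h=np.histogram(q[:,0],np.arange(-.14,.141,.01))[0];print(h)
    z=[(round(a,2),np.round(np.median(r[abs(r[:,0]-a)<.006],0)[1:],4).tolist()) for a in np.arange(-.1,.11,.02) if (abs(r[:,0]-a)<.006).sum()>2];print(z)
    cv2.imwrite(f"pics/{n}3.png",p["pixels"][...,::-1])
E
```

```text
t: 8.35
tool_pos: [0.5518, -0.2034, 0.247]
tool_rot: [-2.399, -2.026, 0.002]
ft_force: [0.6, 0.6, -5.3]
finger_gap: 0.0211
grasp_force: 30.0
t 8.3 twist -0.0860 slide [ 0.4275 -0.0519  0.0074] pos [ 0.5518 -0.2034  0.247 ] q [-0.47  0.33  1.57 -0.    1.25 -0.3 ] F [ 0.6  0.6 -5.3] gap 0.0211
top 203 [-0.0818 -0.012   0.0521] [0.0942 0.0112 0.0806]
[ 0  0  0  0  0  3 29 32 11  2  0  0  0  0  0  0 18 29  6  0  2 25 31 15
  0  0  0  0]
[(np.float64(-0.08), [0.0001, 0.0694]), (np.float64(-0.06), [-0.0043, 0.0702]), (np.float64(0.02), [-0.0064, 0.0719]), (np.float64(0.04), [-0.0029, 0.07]), (np.float64(0.08), [-0.0002, 0.0552])]
side 545 [-0.1051 -0.012   0.0525] [0.0951 0.012  0.0874]
[ 0  0  0 71 40 31 35 29 33 28 32 28 32 46 29 21 18 15 11 11  9 23  0  3
  0  0  0  0]
[(np.float64(-0.1), [-0.0012, 0.0746]), (np.float64(-0.08), [-0.0035, 0.0691]), (np.float64(-0.06), [-0.004, 0.0697]), (np.float64(-0.04), [-0.0036, 0.0701]), (np.float64(-0.02), [-0.0024, 0.0695]), (np.float64(0.02), [-0.0011, 0.0691]), (np.float64(0.04), [0.0011, 0.0684]), (np.float64(0.06), [0.0021, 0.0686]), (np.float64(0.08), [0.0074, 0.0644])]
```

```bash

python3 - <<'E'
from g import *
from m import *
c,s=np.cos(FY),np.sin(FY)
Q=[]
for i in range(3):
  for n in("top","side"):
    p=ctrl.capture(n);C=cloud(p)[p["z_map"]>0]
    d=C[:,:2]-FO;L=np.c_[d@[c,s],d@[-s,c]+.1,C[:,2]];Q.append((n,L))
for n in("top","side"):
  L=np.vstack([l for m_,l in Q if m_==n])
  for nm,a,b,lo,hi in(("a",.016,.048,.05,.075),("b",.15,.18,.05,.075),("hood",-.03,.016,.07,.095)):
    k=L[(L[:,1]>a)&(L[:,1]<b)&(abs(L[:,0])<.05)&(L[:,2]>lo)&(L[:,2]<hi)]
    if len(k)<5: print(n,nm,len(k));continue
    print(n,nm,len(k),"x",np.percentile(k[:,0],[2,98]),"y",np.percentile(k[:,1],[2,50,98]),"z",np.percentile(k[:,2],[50,98]))
    if nm!="hood":
        V=k
        # V fit z = z0+|x-x0|
        f=lambda x0:np.std(V[:,2]-abs(V[:,0]-x0))
        t=np.arange(-.01,.01,.0005);print("   V x0",t[np.argmin([f(a) for a in t])],min(f(a) for a in t))
  k=L[(L[:,1]>.03)&(L[:,1]<.1)&(L[:,0]>.02)&(L[:,2]>.1)];print(n,"lever",np.median(k,0),np.percentile(k,[2,98],axis=0).round(3).tolist())
E
```

```text
top a 502 x [-0.0289  0.0296] y [0.0171 0.0325 0.0475] z [0.0612 0.0701]
   V x0 8.673617379884035e-18 0.003968432020579502
top b 244 x [-0.0282  0.0294] y [0.1574 0.1644 0.1718] z [0.0607 0.0691]
   V x0 0.0005000000000000091 0.004703406944356426
top hood 481 x [-0.0247  0.0229] y [-0.0127 -0.0011  0.0128] z [0.0866 0.0941]
top lever [0.1155 0.0723 0.1219] [[0.03, 0.047, 0.102], [0.239, 0.099, 0.173]]
side a 80 x [-0.031  -0.0247] y [0.0172 0.0282 0.046 ] z [0.0643 0.0694]
   V x0 -0.01 0.006627690553686207
side b 247 x [-0.029   0.0265] y [0.1554 0.1636 0.1762] z [0.0579 0.0685]
   V x0 -0.001999999999999993 0.006081086011792639
side hood 443 x [-0.0268  0.0131] y [-0.0126 -0.0075  0.0142] z [0.0843 0.0938]
side lever [0.0813 0.0694 0.1203] [[0.028, 0.048, 0.101], [0.241, 0.095, 0.162]]
```

```bash

python3 -m crank '[{"slide":[0,0,0],"twist":-0.086,"claw":0},{"slide":[0.02,-0.002,0],"twist":0,"claw":0},{"slide":[0.04,-0.005,0],"twist":0,"claw":0},{"slide":[0.04,-0.005,0],"twist":0,"claw":0},{"slide":[0.04,-0.005,0],"twist":0,"claw":0},{"slide":[0.04,-0.005,0],"twist":0,"claw":0},{"slide":[0.04,-0.005,0],"twist":0,"claw":0},{"slide":[0.04,-0.005,0],"twist":0,"claw":0},{"slide":[0.04,-0.005,0],"twist":0,"claw":0},{"slide":[0.04,-0.005,0],"twist":0,"claw":0},{"slide":[0.04,-0.005,0],"twist":0,"claw":0},{"slide":[0.02,-0.002,0],"twist":0,"claw":0}]'
python3 -m crank '[{"slide":[0.01,-0.002,0],"twist":0,"claw":0},{"slide":[0,0,0],"twist":0,"claw":0},{"slide":[0,0,0],"twist":0,"claw":0}]'
python3 -c "
from g import *
fix(0,.133,.138)"
```

```text
t: 9.95
tool_pos: [0.5361, 0.2021, 0.2476]
tool_rot: [-2.307, -2.13, -0.002]
ft_force: [0.6, -1.5, -4.4]
finger_gap: 0.0212
grasp_force: 30.0
t: 10.25
tool_pos: [0.5355, 0.2081, 0.2475]
tool_rot: [2.31, 2.128, -0.002]
ft_force: [-0.1, -0.4, -4.3]
finger_gap: 0.0212
grasp_force: 30.0
t 10.2 twist -0.0001 slide [ 0.0148 -0.0019  0.1095] pos [0.5355 0.2081 0.2475] q [ 0.25  0.31  1.6  -0.    1.24  0.33] F [-0.1 -0.4 -4.3] gap 0.0212
```

```bash

python3 -m crank '[{"slide":[0.015,-0.002,0],"twist":0,"claw":0},{"slide":[0,0,0.03],"twist":0,"claw":0},{"slide":[0,0,0.03],"twist":0,"claw":0},{"slide":[0,0,0.02],"twist":0,"claw":0},{"slide":[0,0,0],"twist":0,"claw":0},{"slide":[0,0,0],"twist":0,"claw":0}]'
python3 - <<'E'
from g import *
fix(0,.133,.138)
from m import *
p=ctrl.capture("side");q=ctrl.capture("top")
a=cv2.resize(p["pixels"][100:230,250:390,::-1],(560,520));b=cv2.resize(q["pixels"][140:240,200:300,::-1],(240,240))
c=np.zeros((520,800,3),np.uint8);c[:,:560]=a;c[:240,560:]=b;cv2.imwrite("pics/c4.png",c)
E
```

```text
t: 10.85
tool_pos: [0.5352, 0.2239, 0.168]
tool_rot: [-2.312, -2.127, -0.001]
ft_force: [0.9, 0.4, -4.1]
finger_gap: 0.0213
grasp_force: 30.0
t 10.8 twist -0.0010 slide [-0.0011 -0.0005  0.03  ] pos [0.5352 0.2239 0.168 ] q [0.28 0.39 1.69 0.   1.06 0.36] F [ 0.9  0.4 -4.1] gap 0.0213
```

View pics/c4.png

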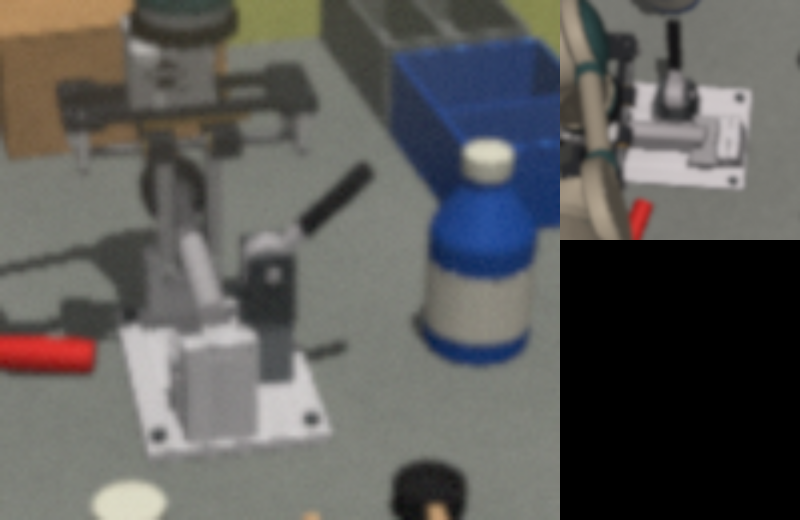

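The shaft hangs over both cradles. Its bare end is at crop px (215,305) in the side view and (702,135) in the top inset, clear of the hood at (735,140). I lower it gently.

```bash

python3 -m crank '[{"slide":[0,0,0.015],"twist":0,"claw":0},{"slide":[0,0,0.01],"twist":0,"claw":0},{"slide":[0,0,0.002],"twist":0,"claw":0},{"slide":[0,0,0.001],"twist":0,"claw":0},{"slide":[0,0,0],"twist":0,"claw":0},{"slide":[0,0,0],"twist":0,"claw":0}]'
python3 -c "
from g import *
fix(0,.133,.138)"
```

```text
t: 11.55
tool_pos: [0.5351, 0.2243, 0.1402]
tool_rot: [2.31, 2.128, 0.002]
ft_force: [0.4, 0.1, -5.1]
finger_gap: 0.0213
grasp_force: 30.0
t 11.6 twist 0.0000 slide [-0.0014 -0.0003  0.0022] pos [0.5351 0.2243 0.1402] q [0.28 0.42 1.73 0.   1.   0.36] F [ 0.4  0.1 -5.1] gap 0.0213
```

```bash

python3 -m crank '[{"slide":[0,0,0.001],"twist":0,"claw":0},{"slide":[0,0,0.001],"twist":0,"claw":0},{"slide":[0,0,0],"twist":0,"claw":0},{"slide":[0,0,0],"twist":0,"claw":0}]'
python3 -c "
from g import *
fix(0,.133,.138)"
```

```text
t: 11.95
tool_pos: [0.535, 0.2242, 0.1379]
tool_rot: [2.31, 2.128, 0.001]
ft_force: [0.3, 0.6, -3.2]
finger_gap: 0.0214
grasp_force: 30.0
t 11.9 twist -0.0000 slide [-0.0013 -0.0002 -0.0001] pos [0.535  0.2242 0.1379] q [0.28 0.42 1.73 0.   0.99 0.36] F [ 0.3  0.6 -3.2] gap 0.0214
```

```bash

python3 -m crank '[{"slide":[0,0,0.0005],"twist":0,"claw":0},{"slide":[0,0,0],"twist":0,"claw":0},{"slide":[0,0,0],"twist":0,"claw":0}]'
python3 -m crank '[{"slide":[0,0,0],"twist":0,"claw":0.25},{"slide":[0,0,0],"twist":0,"claw":0.3},{"slide":[0,0,0],"twist":0,"claw":0.45},{"slide":[0,0,0],"twist":0,"claw":0.45},{"slide":[0,0,0],"twist":0,"claw":0.45}]'
cat > sh.py <<'E'
from g import *
from m import *
c,s=np.cos(FY),np.sin(FY)
def F(C):
    d=C[...,:2]-FO;return np.dstack([d@[c,s],d@[-s,c]+.1,C[...,2]])
if __name__=="__main__":
  fix(0,.133,.138)
  for n in("top","side"):
    p=ctrl.capture(n);L=F(cloud(p));v=p["z_map"]>0
    k=v&(abs(L[...,0])<.006)&(L[...,1]>-.02)&(L[...,1]<.25)&(L[...,2]>.055)
    q=L[k];print(n,[(int(a*1000),round(float(np.median(q[abs(q[:,1]-a)<.004,2])),4)) for a in np.arange(0,.25,.008) if (abs(q[:,1]-a)<.004).sum()>1])
E
python3 sh.py
```

```text
t: 12.25
tool_pos: [0.535, 0.2242, 0.1378]
tool_rot: [2.31, 2.128, 0.002]
ft_force: [-1.0, -0.3, 1.7]
finger_gap: 0.0214
grasp_force: 30.0
t: 12.75
tool_pos: [0.5347, 0.2242, 0.1371]
tool_rot: [-2.311, -2.128, 0.0]
ft_force: [-0.6, 0.6, 0.3]
finger_gap: 0.0424
grasp_force: 0.0
t 12.8 twist 0.0001 slide [-0.0013  0.0001 -0.0009] pos [0.5347 0.2242 0.1371] q [0.28 0.42 1.73 0.   0.99 0.36] F [-0.6  0.6  0.3] gap 0.0424
top [(0, 0.0853), (8, 0.0837), (16, 0.0815), (24, 0.0599), (32, 0.0679), (40, 0.0658), (48, 0.0679), (56, 0.0696), (64, 0.4315), (72, 0.4542), (80, 0.4653), (88, 0.4633), (96, 0.2799), (104, 0.4644), (112, 0.4658), (120, 0.4668), (128, 0.4681), (136, 0.4686), (144, 0.4681), (152, 0.4677), (160, 0.4671), (168, 0.4661), (176, 0.4664), (184, 0.4683), (192, 0.4644), (208, 0.0832), (216, 0.0826), (224, 0.0823), (232, 0.0808)]
side [(0, 0.0917), (16, 0.0837), (40, 0.0706), (48, 0.0707), (56, 0.0702), (64, 0.4279), (72, 0.4352), (80, 0.453), (88, 0.466), (96, 0.3134), (104, 0.2907), (112, 0.1818), (120, 0.1852), (128, 0.0737), (136, 0.0739), (144, 0.0736), (152, 0.069), (160, 0.0707), (168, 0.0709), (176, 0.2678), (184, 0.4636), (192, 0.0697), (200, 0.0721), (208, 0.0776), (216, 0.0843), (224, 0.0838)]
```

```bash

python3 -m crank '[{"slide":[0.006,0,0],"twist":0,"claw":0.4},{"slide":[0.006,0,0],"twist":0,"claw":0.4},{"slide":[0,0,0],"twist":0,"claw":0.3},{"slide":[0,0,0],"twist":0,"claw":0.3},{"slide":[0,0,0],"twist":0,"claw":0},{"slide":[0,0,0],"twist":0,"claw":0},{"slide":[0,0,0],"twist":0,"claw":0},{"slide":[0,0,0],"twist":0,"claw":0},{"slide":[0,0,0],"twist":0,"claw":0}]'
python3 -m crank '[{"slide":[-0.005,0,0],"twist":0,"claw":0},{"slide":[-0.006,0,0],"twist":0,"claw":0},{"slide":[-0.005,0,0],"twist":0,"claw":0},{"slide":[-0.004,0,0],"twist":0,"claw":0},{"slide":[-0.003,0,0],"twist":0,"claw":0},{"slide":[0,0,0],"twist":0,"claw":0},{"slide":[0,0,0],"twist":0,"claw":0}]'
python3 -c "
from g import *
fix(0,.133,.138)"
```

```text
t: 13.75
tool_pos: [0.536, 0.2361, 0.1372]
tool_rot: [2.311, 2.128, 0.001]
ft_force: [0.9, 0.8, -0.8]
finger_gap: 0.021
grasp_force: 30.0
t: 14.45
tool_pos: [0.5339, 0.2124, 0.1372]
tool_rot: [2.31, 2.128, -0.001]
ft_force: [2.6, -1.4, -1.3]
finger_gap: 0.021
grasp_force: 30.0
t 14.4 twist 0.0002 slide [ 0.0105 -0.0001 -0.0008] pos [0.5339 0.2124 0.1372] q [ 0.26  0.41  1.74 -0.    0.99  0.34] F [ 2.6 -1.4 -1.3] gap 0.0210
```

```bash

python3 -m crank '[{"slide":[-0.002,0,0],"twist":0,"claw":0},{"slide":[-0.001,0,0],"twist":0,"claw":0},{"slide":[-0.001,0,0],"twist":0,"claw":0},{"slide":[0,0,0],"twist":0,"claw":0},{"slide":[0,0,0],"twist":0,"claw":0}]'
python3 -m crank '[{"slide":[-0.001,0,0],"twist":0,"claw":0},{"slide":[0,0,0],"twist":0,"claw":0},{"slide":[0,0,0],"twist":0,"claw":0}]' | grep -E "pos|ft"
python3 -m crank '[{"slide":[-0.001,0,0],"twist":0,"claw":0},{"slide":[0,0,0],"twist":0,"claw":0},{"slide":[0,0,0],"twist":0,"claw":0}]'| grep -E "pos|ft"
```

```text
t: 14.95
tool_pos: [0.5336, 0.2094, 0.1372]
tool_rot: [2.311, 2.129, 0.001]
ft_force: [1.2, 2.2, -2.3]
finger_gap: 0.0211
grasp_force: 30.0
tool_pos: [0.5335, 0.2082, 0.1372]
ft_force: [3.1, 2.1, -1.5]
tool_pos: [0.5335, 0.2078, 0.1373]
ft_force: [1.2, 4.4, -2.0]
```

```bash

python3 -m crank '[{"slide":[-0.001,0,0],"twist":0,"claw":0},{"slide":[0,0,0],"twist":0,"claw":0},{"slide":[0,0,0],"twist":0,"claw":0}]' | grep -E "pos|ft"
python3 -m crank '[{"slide":[-0.001,0,0],"twist":0,"claw":0},{"slide":[0,0,0],"twist":0,"claw":0},{"slide":[0,0,0],"twist":0,"claw":0}]'| grep -E "pos|ft"
python3 -m crank '[{"slide":[-0.001,0,0],"twist":0,"claw":0},{"slide":[0,0,0],"twist":0,"claw":0},{"slide":[0,0,0],"twist":0,"claw":0}]'| grep -E "pos|ft"
python3 -c "
from g import *
fix(0,.117,.138)"
```

```text
tool_pos: [0.5335, 0.2076, 0.1373]
ft_force: [3.1, 5.8, -3.2]
tool_pos: [0.5335, 0.2075, 0.1373]
ft_force: [2.1, 9.4, -2.5]
tool_pos: [0.5334, 0.2073, 0.1373]
ft_force: [1.7, 11.7, -3.9]
t 16.4 twist -0.0021 slide [-0.0003  0.     -0.0007] pos [0.5334 0.2073 0.1373] q [0.25 0.41 1.75 0.01 0.98 0.33] F [ 1.7 11.7 -3.9] gap 0.0214
```

```bash

python3 -m crank '[{"slide":[0.003,0,0],"twist":0,"claw":0},{"slide":[0,0,0],"twist":0,"claw":0},{"slide":[0,0,0],"twist":0,"claw":0.25},{"slide":[0,0,0],"twist":0,"claw":0.3},{"slide":[0,0,0],"twist":0,"claw":0.5},{"slide":[0,0,0],"twist":0,"claw":0.5},{"slide":[0,0,0],"twist":0,"claw":0.5}]'
python3 -m crank '[{"slide":[0.01,0,0],"twist":0,"claw":0.5},{"slide":[0.01,0,-0.02],"twist":0,"claw":0.5},{"slide":[0,0,-0.04],"twist":0,"claw":0.5},{"slide":[0,0,-0.04],"twist":0,"claw":0},{"slide":[0,0,-0.04],"twist":0,"claw":0},{"slide":[0,0,0],"twist":0,"claw":0},{"slide":[0,0,0],"twist":0,"claw":0}]'
python3 - <<'E'
import sh
from sh import *
for n in("top","side"):
    p=ctrl.capture(n);L=F(cloud(p));v=p["z_map"]>0
    k=v&(abs(L[...,0])<.006)&(L[...,1]>-.02)&(L[...,1]<.25)&(L[...,2]>.03)&(L[...,2]<.1)
    q=L[k];print(n,[(int(a*1000),round(float(np.median(q[abs(q[:,1]-a)<.003,2])),4)) for a in np.arange(0,.25,.006) if (abs(q[:,1]-a)<.003).sum()>1],q[q[:,2]>.06,1].max())
    if n=="side": cv2.imwrite("pics/s5.png",cv2.resize(p["pixels"][100:220,240:400,::-1],(800,600)))
E
```

```text
t: 17.15
tool_pos: [0.533, 0.2068, 0.1371]
tool_rot: [-2.311, -2.128, 0.001]
ft_force: [0.4, 0.5, 0.6]
finger_gap: 0.0457
grasp_force: 0.0
t: 17.85
tool_pos: [0.5352, 0.2277, 0.2781]
tool_rot: [2.31, 2.128, 0.003]
ft_force: [-0.3, -0.3, -0.9]
finger_gap: 0.0186
grasp_force: 0.0
top [(0, 0.0863), (6, 0.0831), (12, 0.0835), (18, 0.0699), (24, 0.0698), (30, 0.0679), (36, 0.0687), (42, 0.0687), (48, 0.0687), (54, 0.0708), (60, 0.069), (66, 0.0684), (72, 0.0689), (78, 0.0696), (84, 0.07), (90, 0.0677), (96, 0.068), (102, 0.0693), (108, 0.0685), (114, 0.0707), (120, 0.0703), (126, 0.0693), (132, 0.0695), (138, 0.0668), (144, 0.0695), (150, 0.0702), (156, 0.0706), (162, 0.0713), (174, 0.0696)] 0.17536101296352585
side [(0, 0.0907), (6, 0.0912), (18, 0.0832), (42, 0.0707), (48, 0.0704), (54, 0.0688), (60, 0.0699), (66, 0.0698), (72, 0.0701), (78, 0.0702), (84, 0.0703), (96, 0.07), (102, 0.07), (108, 0.0705), (114, 0.0722), (120, 0.0702), (126, 0.0705), (132, 0.0713), (138, 0.0718), (144, 0.0707), (150, 0.0695), (156, 0.0702), (162, 0.0697), (168, 0.0767), (174, 0.0714), (180, 0.0777), (186, 0.0841), (192, 0.0845), (198, 0.0829), (204, 0.0833)] 0.20313993500930322
```

View pics/s5.png

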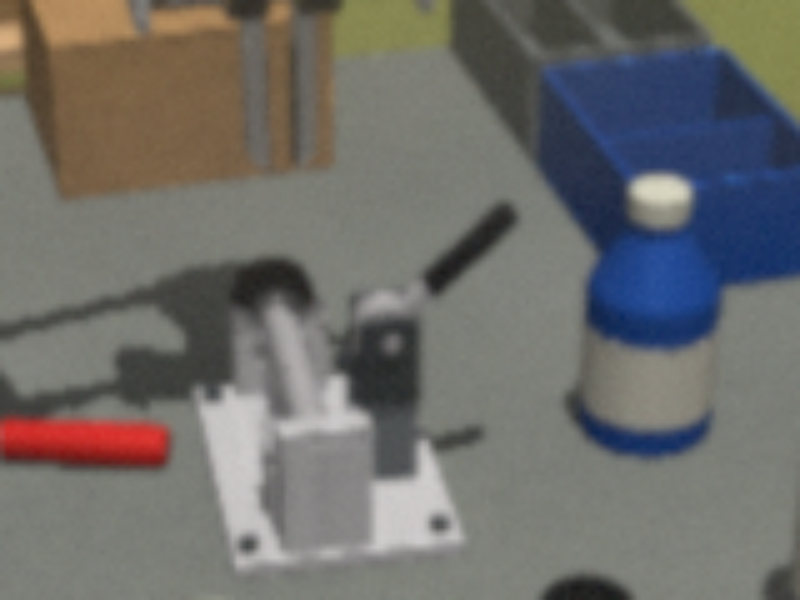

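The shaft is home and level: the roller's outer end lies about 200 mm from the stop, and the bare end is under the hood. The lever is still open at crop px (430–515, 210–290), with the bottle well to its right. Now I take the closed fingers outside the lever.

```bash

python3 -m crank '[{"slide":[0,0,-0.03],"twist":0,"claw":0},{"slide":[0,0.04,0],"twist":0,"claw":0},{"slide":[0,0.04,0],"twist":0,"claw":0},{"slide":[0,0.04,0],"twist":0,"claw":0},{"slide":[0,0.03,0],"twist":0,"claw":0},{"slide":[0,0,0],"twist":0,"claw":0},{"slide":[0,0,0],"twist":0,"claw":0}]'
python3 -c "
from g import *
fix(.145,.066,.242)"
```

```text
t: 18.65
tool_pos: [0.6841, 0.2146, 0.3042]
tool_rot: [-2.309, -2.126, 0.007]
ft_force: [-0.9, 0.4, -0.2]
finger_gap: 0.0004
grasp_force: 0.0
t 18.6 twist -0.0005 slide [-0.0709 -0.0043  0.0623] pos [0.6841 0.2146 0.3042] q [0.21 0.5  1.15 0.   1.5  0.29] F [-0.9  0.4 -0.2] gap 0.0004
```

```bash

python3 -m crank '[{"slide":[-0.035,-0.002,0],"twist":0,"claw":0},{"slide":[-0.035,-0.002,0],"twist":0,"claw":0},{"slide":[0,0,0],"twist":0,"claw":0},{"slide":[0,0,0.02],"twist":0,"claw":0},{"slide":[0,0,0],"twist":0,"claw":0}]'
python3 - <<'E'
from sh import *
fix(.145,.066,.242)
p=ctrl.capture("side");cv2.imwrite("pics/s6.png",cv2.resize(p["pixels"][80:200,260:420,::-1],(800,600)))
L=F(cloud(p));v=p["z_map"]>0
hsv=cv2.cvtColor(p["pixels"],cv2.COLOR_RGB2HSV)
k=v&(hsv[...,0]>100)&(hsv[...,0]<130)&(hsv[...,1]>120)&(L[...,0]<.26)&(L[...,0]>.1)&(L[...,1]<.16)&(L[...,1]>0);q=L[k]
print("bottle",np.percentile(q,[1,50,99],axis=0).round(3).tolist())
for a in(.12,.13,.14,.15):print(a,q[abs(q[:,2]-a)<.005].min(0) if (abs(q[:,2]-a)<.005).any() else None)
E
```

```text
t: 19.15
tool_pos: [0.6723, 0.1459, 0.2848]
tool_rot: [-2.307, -2.126, 0.007]
ft_force: [0.5, -0.5, -1.0]
finger_gap: 0.0003
grasp_force: 0.0
t 19.1 twist 0.0003 slide [-0.0015  0.0018  0.0428] pos [0.6723 0.1459 0.2848] q [0.11 0.46 1.26 0.   1.42 0.19] F [ 0.5 -0.5 -1. ] gap 0.0003
bottle [[0.172, 0.06, 0.004], [0.202, 0.077, 0.104], [0.243, 0.111, 0.137]]
0.12 [0.1819 0.0697 0.1151]
0.13 [0.1876 0.0765 0.125 ]
0.14 [0.1951 0.0839 0.135 ]
0.15 None
```

View pics/s6.png

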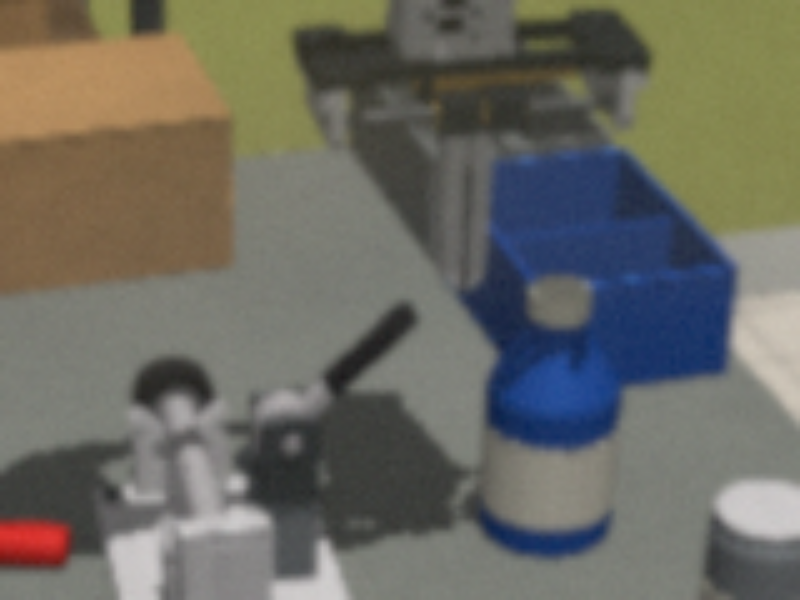

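The closed fingers (tip at crop px 460,285) are between the lever tip (410,310) and the bottle cap (560,300). I lower them, then push towards −x.

```bash

python3 -m crank '[{"slide":[-0.001,0.001,0.02],"twist":0,"claw":0},{"slide":[0,0,0.022],"twist":0,"claw":0},{"slide":[0,0,0],"twist":0,"claw":0},{"slide":[0,0,0],"twist":0,"claw":0}]'
python3 -c "
from g import *
fix(.0625,.066,.242)"
python3 -m crank '[{"slide":[0,-0.01,0],"twist":0,"claw":0},{"slide":[0,-0.015,0],"twist":0,"claw":0},{"slide":[0,-0.015,0],"twist":0,"claw":0},{"slide":[0,-0.015,0],"twist":0,"claw":0},{"slide":[0,-0.015,0],"twist":0,"claw":0},{"slide":[0,-0.012,0],"twist":0,"claw":0},{"slide":[0,0,0],"twist":0,"claw":0}]'
python3 -c "
from g import *
fix(.0225,.066,.242)"
```

```text
t: 19.6
tool_pos: [0.6755, 0.145, 0.2457]
tool_rot: [-2.31, -2.129, -0.0]
ft_force: [0.3, -0.1, 0.6]
finger_gap: 0.0004
grasp_force: 0.0
t 19.6 twist 0.0008 slide [-0.0009 -0.0842  0.0037] pos [0.6755 0.145  0.2457] q [0.11 0.48 1.32 0.   1.34 0.19] F [ 0.3 -0.1  0.6] gap 0.0004
t: 20.3
tool_pos: [0.5924, 0.1514, 0.2465]
tool_rot: [2.31, 2.129, 0.001]
ft_force: [0.3, 0.2, -0.1]
finger_gap: 0.0007
grasp_force: 0.0
t 20.3 twist 0.0007 slide [-0.0005 -0.0408  0.0045] pos [0.5924 0.1514 0.2465] q [0.14 0.36 1.52 0.   1.26 0.22] F [ 0.3  0.2 -0.1] gap 0.0007
```

```bash

python3 -m crank '[{"slide":[0,-0.01,0.002],"twist":0,"claw":0},{"slide":[0,-0.01,0.002],"twist":0,"claw":0},{"slide":[0,-0.01,0],"twist":0,"claw":0},{"slide":[0,-0.01,0],"twist":0,"claw":0},{"slide":[0,0,0],"twist":0,"claw":0}]'
python3 - <<'E'
from sh import *
fix(-.0125,.066,.24)
p=ctrl.capture("side");cv2.imwrite("pics/s7.png",cv2.resize(p["pixels"][80:200,240:400,::-1],(800,600)))
E
```

```text
t: 20.8
tool_pos: [0.5537, 0.1544, 0.2415]
tool_rot: [2.31, 2.128, 0.002]
ft_force: [2.8, 0.1, 0.2]
finger_gap: 0.0006
grasp_force: 1.3
t 20.8 twist 0.0003 slide [-0.0003 -0.037   0.0015] pos [0.5537 0.1544 0.2415] q [ 0.15  0.32  1.6  -0.    1.22  0.23] F [2.8 0.1 0.2] gap 0.0006
```

View pics/s7.png

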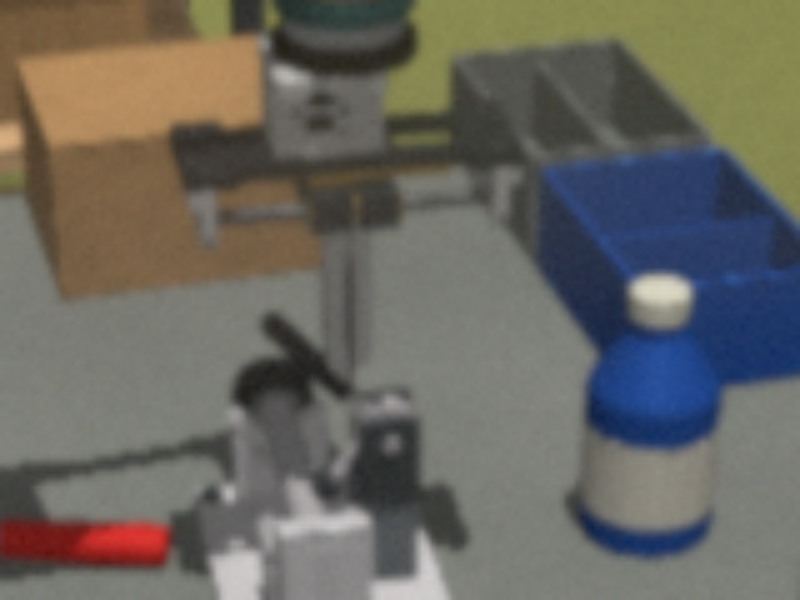

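The lever, tip at crop px (270,320), is now past vertical and pressed by the fingertips at (345,380), with the jaw near the shaft. I continue over and down.

```bash

python3 -m crank '[{"slide":[0,-0.008,0],"twist":0,"claw":0},{"slide":[0,-0.008,0],"twist":0,"claw":0},{"slide":[0,-0.008,0],"twist":0,"claw":0},{"slide":[0,-0.008,0],"twist":0,"claw":0},{"slide":[0,-0.006,0.001],"twist":0,"claw":0},{"slide":[0,0,0],"twist":0,"claw":0}]'
python3 -m crank '[{"slide":[0,0,0.003],"twist":0,"claw":0},{"slide":[0,0,0.003],"twist":0,"claw":0},{"slide":[0,0,0.003],"twist":0,"claw":0},{"slide":[0,0,0],"twist":0,"claw":0},{"slide":[0,0,0],"twist":0,"claw":0}]'
python3 -c "
from g import *
fix(-.0125,.066,.228)"
```

```text
t: 21.45
tool_pos: [0.5137, 0.1575, 0.2394]
tool_rot: [-2.308, -2.127, 0.006]
ft_force: [0.3, 0.5, 0.5]
finger_gap: 0.0002
grasp_force: 0.0
t: 21.95
tool_pos: [0.5162, 0.1574, 0.2309]
tool_rot: [-2.31, -2.128, 0.001]
ft_force: [0.6, -0.8, -0.0]
finger_gap: 0.0005
grasp_force: 0.0
t 21.9 twist -0.0001 slide [-0.0002  0.0005  0.0029] pos [0.5162 0.1574 0.2309] q [0.17 0.27 1.69 0.   1.17 0.25] F [ 0.6 -0.8 -0. ] gap 0.0005
```

```bash

python3 -m crank '[{"slide":[0,0,0.002],"twist":0,"claw":0},{"slide":[0,0,0.001],"twist":0,"claw":0},{"slide":[0,0,0],"twist":0,"claw":0},{"slide":[0,0,0],"twist":0,"claw":0}]'
python3 -m crank '[{"slide":[0,0,0.002],"twist":0,"claw":0},{"slide":[0,0,0],"twist":0,"claw":0},{"slide":[0,0,0],"twist":0,"claw":0}]'
python3 -m crank '[{"slide":[0,0,-0.03],"twist":0,"claw":0},{"slide":[0,0,-0.05],"twist":0,"claw":0},{"slide":[0,0,-0.05],"twist":0,"claw":0},{"slide":[0.04,0,-0.02],"twist":0,"claw":0},{"slide":[0.05,0,0],"twist":0,"claw":0},{"slide":[0.05,0,0],"twist":0,"claw":0},{"slide":[0.05,0,0],"twist":0,"claw":0},{"slide":[0,0,0],"twist":0,"claw":0},{"slide":[0,0,0],"twist":0,"claw":0}]' | grep -E "^t|pos"
python3 - <<'E'
from sh import *
p=ctrl.capture("side");q=ctrl.capture("top")
c=np.zeros((600,800,3),np.uint8);c[:,:]=cv2.resize(p["pixels"][110:215,250:390,::-1],(800,600))
c[:260,540:]=cv2.resize(q["pixels"][140:240,200:300,::-1],(260,260));cv2.imwrite("pics/c8.png",c)
for n,p in(("side",p),("top",q)):
    L=F(cloud(p));v=p["z_map"]>0;hsv=cv2.cvtColor(p["pixels"],cv2.COLOR_RGB2HSV)
    k=v&(abs(L[...,0]+.01)<.06)&(abs(L[...,1]-.066)<.012)&(L[...,2]>.1)&(L[...,2]<.2)&(hsv[...,2]<80)
    g=L[k&(L[...,0]<.02)]
    if len(g)>5:
        f=np.polyfit(g[:,0],g[:,2],1);print(n,len(g),"lever elev deg",180+np.degrees(np.arctan(f[0])),g.min(0),g.max(0))
    k=v&(abs(L[...,0])<.006)&(L[...,1]>.17)&(L[...,1]<.23)&(L[...,2]>.06)&(L[...,2]<.1);print(n,"roller y",np.percentile(L[k][:,1],[2,98]),"z",L[k][:,2].max())
E
```

```text
t: 22.35
tool_pos: [0.5162, 0.1574, 0.2282]
tool_rot: [-2.311, -2.129, -0.0]
ft_force: [0.6, 0.6, 0.6]
finger_gap: 0.0003
grasp_force: 0.0
t: 22.65
tool_pos: [0.5162, 0.1574, 0.2262]
tool_rot: [2.311, 2.129, 0.0]
ft_force: [-0.2, 0.1, -0.2]
finger_gap: 0.0005
grasp_force: 0.1
t: 23.55
tool_pos: [0.5314, 0.3476, 0.3753]
tool_rot: [2.308, 2.131, -0.003]
side 118 lever elev deg 165.0601067439999 [-0.0507  0.0552  0.1093] [0.008  0.0745 0.1371]
side roller y [0.1729 0.2048] z 0.08746072604088573
top 114 lever elev deg 165.37321332403675 [-0.0496  0.0569  0.1149] [0.0118 0.0744 0.1391]
top roller y [0.1709 0.199 ] z 0.08943481916788576
```

View pics/c8.png

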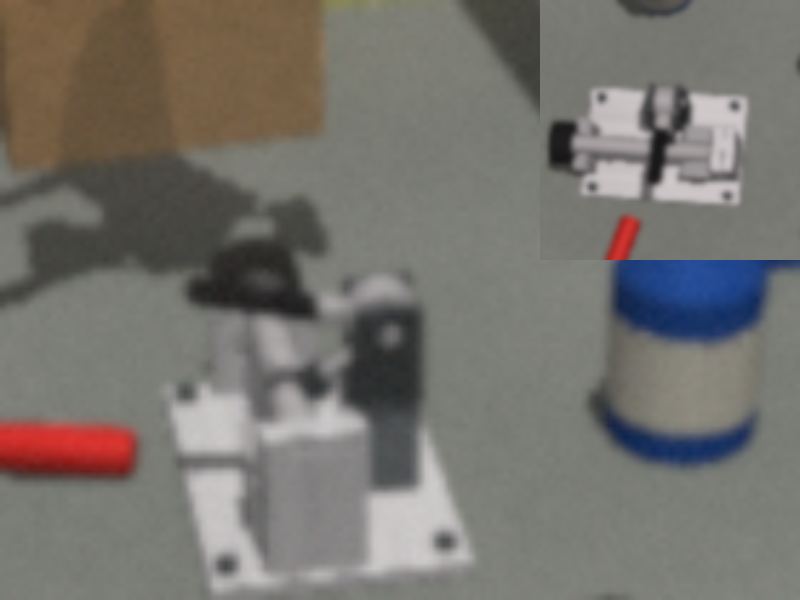

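The lever stays closed over the shaft at 165°, which is joint 2.2. The jaw is against the rod, the bare end is under the hood at the stop, and the robot is clear of everything. I hand it in.

```bash
python3 -c "
from cell import ctrl
print(ctrl.sign_off())"
```

```text
the job is handed in; nothing more can be done
None
```

The shaft is home against the stop and clamped, with the cam lever fully closed and the robot clear; I handed the job in at about 23.7 s on the robot's clock, and no verdict came back.

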